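# Light the painting and fire the camera

### The arm

A 6-joint arm with a two-finger parallel gripper is mounted at the origin on the work surface. World frame = base frame: x ahead of the robot, y to its left, z up, the work surface at z = 0. Lengths are in m, angles in rad, forces in N, time in s.
With the tool pointing down it reaches from about 0.225 to 0.875 m from the base axis. Payload 3.4 kg.
Tool frame: the origin (TCP) lies on the centre line of the jaws, within the pads' length; the fingertips stand 17 mm ahead of it and the grasp point (between the pads) lies 2 mm behind it (nose_length is the distance from the TCP to the fingertips, in m); z points along the fingers, y is the line along which they close (so a half turn about z gives the same grasp; the last joint's range is limited). The gripper opens to 85 mm and grips with 20 to 120 N. Pads are 22 mm wide; open, the fingers measure 114 mm over their backs; the gripper's body (76 mm by 85 mm) begins 54 mm behind the grasp point. The pads swing forward as they close: fully open they stand 13 mm farther back than shut.
Start: joints at [1.132, 0.276, 1.505, -0, 1.361, -0.121], TCP at [0.18, 0.546, 0.248] pointing down, gripper open.
Joint ranges: [-2.89, 2.89], [-0.75, 2.08], [0.22, 2.7], [-1.18, 4.32], [0.11, 2.71], [-2.7, 2.7]. Speed limits (rad/s): [2.57, 2.57, 3.14, 3.14, 3.14, 3.14].

### API

Orientations are given as a unit quaternion [w, x, y, z].
In Python, from rig import get_state, get_image, sign_off, find_in, place_of, nose_length gives the robot as it stands.
- The arm moves only by the tool apply_moves, never from a script. Its argument "deltas" is one flat list of numbers, 5 for each row, row after row: the finger opening in mm, from 0 to 85.4, then the shift along the tool's x, y, z in mm, then the turn about the tool's z in degrees. A call has 1 to 12 rows; each row is the pose to reach, as a shift and turn from the pose commanded when the call began, along the tool's axes at that moment; what a row does not reach only later rows make up. A row lasts 1/12 s, in which the tool goes at most 41.7 mm and 7.16 degrees, less where a joint would pass 70% of its speed; a pose out of reach is approached as far as the arm can. A call with a gripper value outside its range is refused whole. The fingers move at their own pace and stop on an object; "squeeze" is the grip in N (left out, the last holds). Time passes only in rows, so rows that repeat a pose let the fingers close. It gives the time, the measured TCP pose, the force, the opening and the grip force at its end, in the units of the state.
- get_state(): the state, without advancing time (a new reading comes with each control period).
- get_image(name): name is "side" or "top" or "wrist"; returns a dict with "frame" (384x512x3 uint8, red, green, blue), "K" (3x3 intrinsics, pixels), "position" and "orientation" of the camera in the world. Camera axes: x right, y down, z forward; pixel columns grow to the right and rows downward; lengths in m; the calibration is good to about 2 mm. A picture is of the moment at which its call begins. There is no depth.
- sign_off(): hands the job in; it is judged then, once.
Trained networks look in a picture, given as the dict that the camera call returned (one of the last four; its "shot" number tells which), for a name from the list of things; names that differ only in an ending like _2 or _b are one class to them, and where a whole thing is asked for, a point or a joint stands for the part that bears it (a point fixed in the world has none). Each returns a list of dicts, best first, with "score" (0 to 1); they miss things now and then, are a little off and sometimes report something else, mostly with a low value. They report only what shows in the picture. A call takes as long as a camera call. They do not tell look-alikes from the thing itself.
- find_in(query, picture): "point" ([column, row] in pixels, amid what is visible of it).
- place_of(query, picture): "point" ([column, row] in pixels: a listed point, or the origin of a listed thing).
The state is a dict: "clock": time; "qpos": joint angles; "qd": joint speeds; "effort": joint torques, N m; "position": TCP position; "ee_rot": TCP orientation; "contact_force": force on the tool from outside, world axes, zero at the start; "moment": the same for the moment, N m; "width": finger opening in m; "gripper_force": force on a finger pad.
Only numpy, scipy, OpenCV 4.12 (cv2) and the standard library are available. Lean on these libraries where they do the work, as an engineer would, in place of code of your own. Each camera call takes 0.05 s, during which the arm holds its last target. There are 200 camera calls.

### The job

The painting on the easel is ready to be photographed. Tip the rocker on the lamp power box fully over to on by pressing down its raised end (the one away from the cable), then push the long key on the three-key lamp selector fully down so that it stays down, then press the button of the round camera remote fully down for a moment, and let go. Use only the fingertips, do not press the square or the round key, do not lift or shove the remote, and leave everything else on the table where it stands.

Things in the scene. Friction and masses are not known exactly. Their poses are not given: they have to be found in the camera images.
- power_box: lamp power box, fixed to the table: grey plastic block 110 (x) x 64 (y) x 30 mm high with one large white rocker paddle on top, surrounded by a 6 mm high black rim. Origin: centre of the underside. A cable stub leaves at its -x end. The paddle's raised (unpressed) end is the +x end.
- rocker (a joint): the rocker on the power box: flat paddle 64 x 36 x 8 mm hinged across its middle (along the box's y, 40.5 mm above the table). 0 = off: the end towards the box's +x is raised, its top 50 mm above the table; 0.36 rad = on: that end is down, top at 39 mm. Stays where it is left (friction): about 3 N and 8 mm of downward travel at rocker_end. On above 0.30 rad.
- rocker_end (a point): the place to press on the rocker: centre of the paddle's top face, 22 mm from the hinge towards the box's +x end. A thin grey line across the paddle marks this end. Moves down with the paddle, from about 48 to 40 mm above the table.
- selector: lamp selector, fixed to the table: grey plastic block 84 (x) x 200 (y) x 30 mm high with three white push-lock keys in a row along y, 60 mm apart: long key at y = +60 mm, square key in the middle, round key at y = -60 mm, their tops 10 mm above the block when up. Origin: centre of the underside. A cable stub leaves at its +x side.
- long_key_top (a point): centre of the top of the long key (60 mm along the selector's x, 26 mm across), 40 mm above the table when up. Moves with the key.
- long_key (a joint): the long key: 0 = up, 0.006 m = fully down. Stays where it is left (friction, no spring): about 3 N to push. Counts as down above 0.0045 m.
- square_key (a joint): the square key (26 x 26 mm) in the middle of the selector, to be left up: 0 = up, 0.006 m = down, stays where it is left.
- round_key (a joint): the round key (diameter 26 mm) at the end of the selector away from the long key, to be left up: 0 = up, 0.006 m = down, stays where it is left.
- remote: camera remote, loose on the table: grey round puck, diameter 68 mm, 22 mm high, about 0.3 kg, with one round white button in its middle. Origin: centre of the underside, z up.
- release_top (a point): centre of the top of the remote's button (diameter 34 mm), 31 mm above the table when up. Moves with the button.
- release (a joint): the remote's button: 0 = up, 0.006 m = fully down, springs back up. Starts to move at 1.5 N and is fully down at about 5 N. Counts as pressed above 0.0045 m and as released below 0.0015 m.
- ink_bottle: loose bystander: small bottle, diameter 36, height 70 mm, behind the selector (its +x side). Origin: centre of the underside.
- paint_tube: loose bystander: paint tube lying flat, 26 x 90 mm, 13 mm high, in front of the selector (its -x side). Origin: about the middle of its underside.
- dipper: loose bystander: small steel bowl, diameter 48, height 22 mm, beside the power box (its -y side). Origin: centre of the underside.
- varnish_jar: loose bystander: squat jar, diameter 42, height 52 mm, behind the remote. Origin: centre of the underside.
- brush: loose bystander: flat varnish brush, 200 mm long and about 20 mm high, lying across the far side of the table. Origin: under its middle.
- eraser: loose bystander: dark eraser block 42 x 20 x 13 mm, beside the power box (its +y side). Origin: centre of the underside.
There are look-alikes about, which are no part of the job. Leave any green, purple or yellow look-alike of the remote alone.

How it is judged:
On the way, in this order (a step that is already met when the one before it is completed fails the run):
1. the rocker is tipped over to on (value of joint rocker above 0.3 rad), for 0.1 s.
2. with the power on, the long key is pushed down (value of joint long_key above 0.0045 m and value of joint rocker above 0.3 rad), for 0.1 s.
3. with the power on and the long key down, the remote's button is pressed (all of step 2 and value of joint release above 0.0045 m), for 0.05 s.
At the end, for the whole second after the job is handed in: The rocker is on (above 0.30 rad), the long key is down (above 4.5 mm), the square and round keys are not pressed (below 3 mm), the remote's button is up again (below 1.5 mm), the remote lies flat and at rest within 30 mm of where it was, and every bystander is within 30 mm of where it was (all of step 2 and value of joint release below 0.0015 m and value of joint each of square_key, round_key below 0.003 m and distance of each of remote, ink_bottle, paint_tube, dipper, varnish_jar, brush, eraser from where it was at the start of the episode below 0.03 m and linear speed of remote below 0.02 m/s and angle between remote's own z axis and vertical below 0.1 rad); the robot touches nothing.
It fails at once if the long key is pressed (over 3 mm) while the rocker is not on (value of joint long_key above 0.003 m and value of joint rocker below 0.3 rad).
It fails at once if the remote's button is pressed (over 3 mm) while the rocker is not on or the long key is not down (value of joint release above 0.003 m and (value of joint rocker below 0.3 rad or value of joint long_key below 0.0045 m)).
It fails at once if the square or the round key is pressed (over 3 mm) (value of joint any of square_key, round_key above 0.003 m).
It fails at once if the remote is lifted (over 8 mm) or shoved (over 30 mm) (height (world z) of remote above 0.008 m or distance of remote from where it was at the start of the episode above 0.03 m).
It fails at once if a bystander is moved or lifted by more than 30 mm, or the bottle, jar or small bowl is knocked over (distance of any of ink_bottle, paint_tube, dipper, varnish_jar, brush, eraser from where it was at the start of the episode above 0.03 m or angle between any of ink_bottle, varnish_jar, dipper's own z axis and vertical above 0.6 rad).
It also fails if it takes over 58 s, if anything falls off the work surface, if the arm or the gripper's body presses on something with over 40 N, if the wrist force passes 120 N, or if a joint passes its speed limit or range.

## Working session

There is one attempt and no reset: what is moved stays moved. The work goes in short steps, Python scripts to look and compute and a tool call to move; the robot and the scene stay as the last step left them, time stands still between calls to the robot, and variables do not carry over. Pictures are saved under pics/ and viewed, at most 10 in all, crops included, and the job is handed in when it is done.

Besides the shell and the picture viewer there is one more tool, called after "Call:" as name(argument=value, ...) on one line, values as JSON. apply_moves: Moves the arm, as the interface text tells. Its arguments: {"type":"object","properties":{"deltas":{"type":"array"},"squeeze":{"type":"number"}},"required":["deltas"]}

```bash
mkdir -p pics; cat > h.py <<'E'
import numpy as np, cv2
from scipy.spatial.transform import Rotation as R
from rig import *
def rot(q): return R.from_quat([q[1],q[2],q[3],q[0]]).as_matrix()
def ray(p,px):
    d=rot(p["orientation"])@np.linalg.inv(p["K"])@[px[0],px[1],1.]
    return np.array(p["position"]),d
def at_z(p,px,z):
    o,d=ray(p,px); return o+d*(z-o[2])/d[2]
def proj(p,X):
    c=rot(p["orientation"]).T@(np.array(X)-p["position"]); c=p["K"]@c; return c[:2]/c[2]
def save(img,n): cv2.imwrite("pics/"+n,cv2.cvtColor(np.ascontiguousarray(img),cv2.COLOR_RGB2BGR))
E
python3 - <<'E'
from h import *
s=get_state(); print(s["clock"],s["position"],s["ee_rot"],s["contact_force"],s["width"],nose_length if not callable(nose_length) else nose_length())
H=dict(rocker_end=.048,long_key_top=.040,release_top=.031,power_box=0,selector=0,remote=0,ink_bottle=0,dipper=0,varnish_jar=0,eraser=0,paint_tube=0,brush=0)
ims={}
for n in("top","side"):
    p=get_image(n); ims[n]=p["frame"]; print(n,p["position"])
    for q,z in H.items():
        for r in place_of(q,p)[:4]:
            if r["score"]>.2: print(n,q,round(r["score"],2),np.round(r["point"]),np.round(at_z(p,r["point"],z),3))
save(np.hstack([ims["top"]]),"top.png"); save(ims["side"],"side.png")
E
```

```text
0.0 [0.17946442 0.54573295 0.24743015] [-2.62690530e-04  1.58250867e-01  9.87398500e-01 -8.92114994e-04] [ 0.59788971 -0.0325222  -0.30048412] 0.08556276463754639 0.017
top [ 0.5401369  -0.01363021  1.14266975]
top rocker_end 0.66 [236. 227.] [0.511 0.027 0.048]
top long_key_top 0.54 [343. 260.] [ 0.418 -0.255  0.04 ]
top long_key_top 0.37 [364. 249.] [ 0.445 -0.312  0.04 ]
top release_top 0.71 [109. 189.] [0.621 0.37  0.031]
top release_top 0.62 [188. 219.] [0.537 0.156 0.031]
top release_top 0.57 [142. 264.] [0.418 0.282 0.031]
top release_top 0.55 [146. 221.] [0.534 0.27  0.031]
top power_box 0.88 [235. 236.] [0.485 0.031 0.   ]
top selector 0.67 [364. 249.] [ 0.443 -0.323  0.   ]
top remote 0.9 [114. 234.] [0.499 0.367 0.   ]
top remote 0.67 [143. 261.] [0.424 0.287 0.   ]
top remote 0.63 [192. 219.] [0.535 0.15  0.   ]
top remote 0.61 [116. 190.] [0.62  0.361 0.   ]
top ink_bottle 0.56 [331. 224.] [ 0.513 -0.233  0.   ]
top dipper 0.55 [257. 219.] [ 0.532 -0.031  0.   ]
top varnish_jar 0.56 [147. 188.] [0.625 0.275 0.   ]
top eraser 0.59 [215. 247.] [0.457 0.086 0.   ]
top paint
[... 383 characters left out ...]
 [0.421 0.283 0.031]
side selector 0.69 [319. 144.] [ 0.453 -0.328  0.   ]
side remote 0.87 [296. 322.] [0.427 0.285 0.   ]
side remote 0.79 [250. 356.] [ 0.495  0.373 -0.   ]
side remote 0.67 [186. 334.] [0.62  0.359 0.   ]
side remote 0.63 [245. 300.] [0.531 0.26  0.   ]
side ink_bottle 0.76 [295. 159.] [ 0.509 -0.234  0.   ]
side ink_bottle 0.57 [277. 205.] [ 0.523 -0.034  0.   ]
side dipper 0.51 [276. 205.] [ 0.525 -0.031  0.   ]
side varnish_jar 0.87 [206. 292.] [0.612 0.258 0.   ]
side varnish_jar 0.47 [319. 140.] [ 0.455 -0.347  0.   ]
side eraser 0.7 [297. 244.] [0.456 0.084 0.   ]
side paint_tube 0.56 [346. 147.] [ 0.376 -0.328  0.   ]
side brush 0.71 [162. 215.] [0.783 0.068 0.   ]
```

```bash
python3 - <<'E'
import cv2
t=cv2.imread("pics/top.png"); 
cv2.imwrite("pics/topc.png",cv2.resize(t[110:310,70:420],(800,457),interpolation=cv2.INTER_CUBIC))
E
```

```text
(no output)
```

View pics/topc.png

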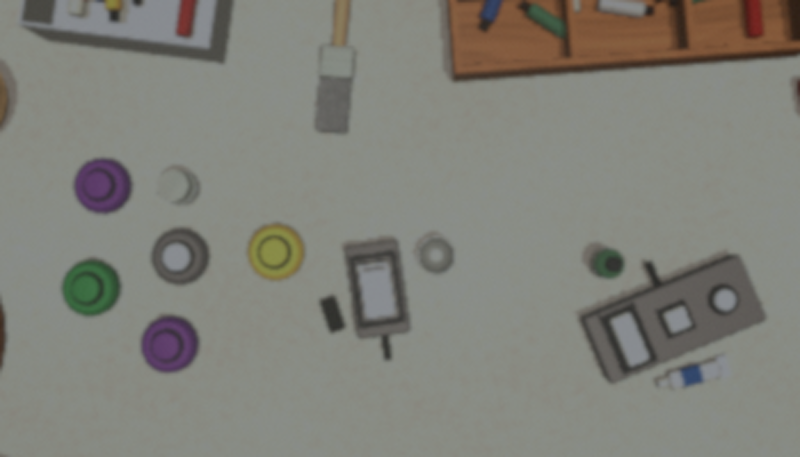

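View pics/side.png

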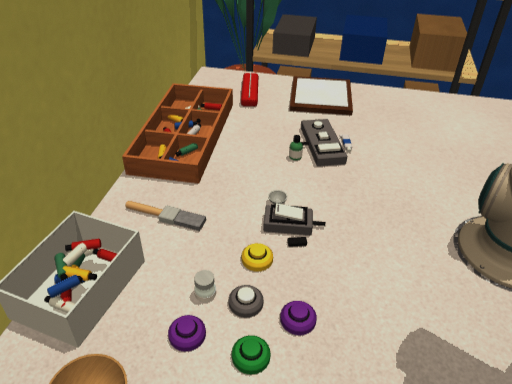

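The top crop shows these candidates for the remote, in crop pixels:
- purple (103,185)
- green (91,288)
- purple (169,343)
- yellow (275,251)
- grey with a white button (180,256), which is full-picture ≈(148,222)

Only the grey one fits the description. The power box is at (377,287) with its cable towards the bottom and its grey line at the top. The long key is at (630,340), at the left end of the selector. I'll close the fingers and move over the box to measure with the wrist camera.

```bash
cat >> h.py <<'E'
def delta(X):
    s=get_state(); return np.round(rot(s["ee_rot"]).T@(np.array(X)-s["position"])*1000,1)
E
python3 - <<'E'
from h import *
p=get_image("wrist"); s=get_state(); T=rot(s["ee_rot"])
print("cam in tool",T.T@(np.array(p["position"])-s["position"])); print(np.round(T.T@rot(p["orientation"]),2)); print(p["K"])
print("tool axes",np.round(T,3)); print(delta([.45,.03,.25]))
for q in("remote","release_top","varnish_jar"):
    for r in place_of(q,p)[:3]: print(q,r, at_z(p,r["point"],0.031 if q=="release_top" else 0))
E
```

```text
cam in tool [ 0.07524432 -0.00026829 -0.1258648 ]
[[-0.   -0.96 -0.29]
 [ 1.   -0.    0.  ]
 [-0.   -0.29  0.96]]
[[323.17883406   0.         258.05553283]
 [  0.         323.17883406 192.13370173]
 [  0.           0.           1.        ]]
tool axes [[-0.95   0.312  0.   ]
 [ 0.312  0.95   0.   ]
 [-0.     0.    -1.   ]]
[-418.1 -406.    -1.7]
```

Call:
apply_moves(deltas=[0,-38,-33,0,0,0,-76,-66,0,0,0,-114,-98,0,0,0,-152,-131,0,0,0,-190,-164,0,0,0,-228,-197,0,0,0,-266,-230,0,0,0,-304,-262,0,0,0,-342,-295,0,0,0,-380,-328,0,0,0,-418,-361,0,0,0,-455,-393,0,0], squeeze=30)

```text
clock: 2.5
position: [0.4378, 0.1157, 0.2487]
ee_rot: [0.0, 0.158, 0.987, 0.0]
contact_force: [0.2, 1.0, 0.1]
width: -0.0003
gripper_force: 0.0
```

Call:
apply_moves(deltas=[0,0,0,0,0,0,0,0,0,0,0,0,0,0,0])

```text
clock: 2.75
position: [0.4368, 0.1176, 0.2482]
ee_rot: [-0.0, 0.159, 0.987, 0.0]
contact_force: [-0.9, 0.1, 0.1]
width: 0.0
gripper_force: 0.0
```

```bash
cat >> h.py <<'E'
def look(name,qs,fn=None,cam="wrist",k=2):
    p=get_image(cam)
    for q,z in qs.items():
        for r in place_of(q,p)[:k]: print(cam,q,round(r["score"],2),np.round(r["point"],1),np.round(at_z(p,r["point"],z),4))
    if fn: save(p["frame"],fn)
    return p
E
python3 - <<'E'
from h import *
s=get_state(); print(s["clock"],s["position"],s["contact_force"],s["width"])
look("w",dict(rocker_end=.048,power_box=0,dipper=0,eraser=0),"w1.png")
E
```

```text
2.75 [0.43680689 0.11759835 0.24819144] [-0.91833842  0.06849654  0.14160594] 2.8235831563184207e-05
wrist rocker_end 0.67 [205.6 250.1] [0.5062 0.033  0.048 ]
wrist power_box 0.8 [203.7 221.5] [0.4894 0.029  0.    ]
wrist dipper 0.9 [164.5 257.8] [ 0.5206 -0.0372  0.    ]
wrist eraser 0.94 [237.6 185.3] [0.4585 0.0846 0.    ]
wrist eraser 0.56 [162.2 261.8] [ 0.525  -0.0423  0.    ]
```

View pics/w1.png

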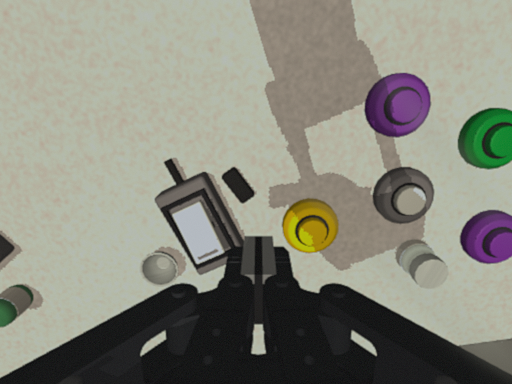

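The view shows the power box at (200,220), with its cable up-left and the grey line at (208,252). The grey remote is at (403,195). I'll move so the rocker lies clear of the fingers.

Call:
apply_moves(deltas=[0,-38,-16,12,0,0,-76,-32,24,0,0,-114,-48,36,0,0,-151,-64,48,0,0,-151,-64,48,0,0,-151,-64,48,0])

```text
clock: 3.5
position: [0.5615, 0.009, 0.1988]
ee_rot: [-0.001, 0.159, 0.987, -0.0]
contact_force: [-0.6, 0.3, -0.7]
width: -0.0002
gripper_force: 0.0
```

```bash
python3 - <<'E'
from h import *
s=get_state(); print(s["clock"],s["position"])
p=look("w",dict(rocker_end=.048,power_box=0))
f=p["frame"]; m=(f.min(2)>185).astype(np.uint8)
n,l,st,c=cv2.connectedComponentsWithStats(m)
for i in np.argsort(-st[1:,4])[:5]+1:
    print(st[i],c[i]); 
    r=cv2.minAreaRect(np.argwhere(l==i)[:,::-1].astype(np.float32)); b=cv2.boxPoints(r); print(b.round(1).tolist(),np.round([at_z(p,x,.0445)[:2] for x in b],4).tolist())
save(cv2.resize(f[60:260,100:400],(800,533)),"w2.png")
E
```

```text
3.5 [0.56147627 0.00904473 0.19876626]
wrist rocker_end 0.85 [266.6 113.5] [0.5076 0.0342 0.048 ]
wrist power_box 0.67 [255.5  91.6] [0.4878 0.0307 0.    ]
```

View pics/w2.png

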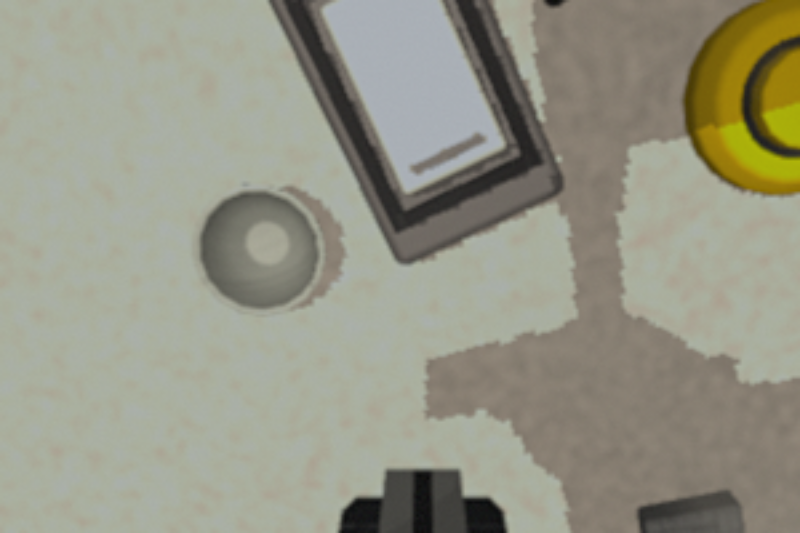

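The line is at crop (447,153) and the paddle's end edge at (455,172). That puts rocker_end at ≈(0.508,0.034), which agrees with the network. I'll press slightly outboard of it.

Call:
apply_moves(deltas=[0,20,3,30,0,0,40,6,60,0,0,56,8.5,90,0,0,56,8.5,112,0,0,56,8.5,114,0,0,56,8.5,114,0])

```text
clock: 4.15
position: [0.5089, 0.0363, 0.0865]
ee_rot: [-0.0, 0.157, 0.988, 0.0]
contact_force: [0.1, 0.4, -0.3]
width: 0.0003
gripper_force: 0.0
```

Call:
apply_moves(deltas=[0,0,0,10,0,0,0,0,18,0,0,0,0,22,0,0,0,0,25,0,0,0,0,25,0])

```text
clock: 4.57
position: [0.5114, 0.0351, 0.0616]
ee_rot: [0.001, 0.158, 0.987, 0.0]
contact_force: [-0.4, -0.1, 1.7]
width: 0.0
gripper_force: 0.9
```

```bash
python3 - <<'E'
from h import *
s=get_state(); print(s["clock"],s["position"],s["contact_force"],s["moment"])
E
```

```text
4.5667 [0.51138162 0.03508055 0.06161084] [-0.44814735 -0.05516466  1.70089796] [ 0.04603932 -0.21052121 -0.00499219]
```

Call:
apply_moves(deltas=[0,0,0,2,0,0,0,0,3,0,0,0,0,3,0])

```text
clock: 4.82
position: [0.5115, 0.035, 0.059]
ee_rot: [0.002, 0.158, 0.987, 0.0]
contact_force: [2.6, 0.5, 4.4]
width: -0.0002
gripper_force: 2.0
```

Call:
apply_moves(deltas=[0,0,0,2,0,0,0,0,2,0])

```text
clock: 4.98
position: [0.5117, 0.035, 0.0579]
ee_rot: [0.002, 0.158, 0.987, 0.0]
contact_force: [1.1, 0.6, 11.0]
width: -0.0
gripper_force: 5.5
```

Call:
apply_moves(deltas=[0,0,0,1,0,0,0,0,1,0,0,0,0,1,0])

```text
clock: 5.23
position: [0.5117, 0.035, 0.0578]
ee_rot: [0.002, 0.158, 0.987, 0.0]
contact_force: [-0.3, 1.0, 16.4]
width: 0.0
gripper_force: 8.6
```

The paddle stops hard at tip height 41 mm, as expected for on. I'll lift away and check it on the way to the selector.

Call:
apply_moves(deltas=[0,0,0,-40,0,0,0,0,-80,0,0,-25,0,-115,0,0,-56,-8,-142,0,0,-56,-8,-142,0,0,-56,-8,-142,0])

```text
clock: 5.73
position: [0.562, 0.009, 0.1986]
ee_rot: [0.001, 0.159, 0.987, -0.0]
contact_force: [-1.1, -1.3, 0.0]
width: 0.0002
gripper_force: 0.0
```

```bash
python3 - <<'E'
from h import *
p=look("w",dict(rocker_end=.040)); np.save("rk.npy",p["frame"][0:180,150:400])
print(get_state()["position"],delta([.475,-.29,.2]))
E
```

```text
wrist rocker_end 0.83 [268.2 110.2] [0.5072 0.0362 0.04  ]
[0.55861191 0.01016561 0.19575861] [ -14.5 -311.3   -4. ]
```

Call:
apply_moves(deltas=[0,-2,-40,-2,0,0,-4,-80,-3,0,0,-6,-120,-3,0,0,-8,-160,-3,0,0,-10,-200,-3,0,0,-12,-240,-3,0,0,-14,-280,-3,0,0,-14,-311,-3,0,0,-14,-311,-3,0,0,-14,-311,-3,0])

```text
clock: 6.67
position: [0.4746, -0.2895, 0.1981]
ee_rot: [-0.002, 0.16, 0.987, 0.002]
contact_force: [-0.6, 1.2, -0.6]
width: -0.0003
gripper_force: 0.0
```

```bash
python3 - <<'E'
from h import *
p=look("w",dict(long_key_top=.040,square_key=.04,round_key=.04,selector=0,ink_bottle=0))
print(get_state()["position"])
a=cv2.resize(np.load("rk.npy"),(400,288)); b=cv2.resize(p["frame"],(800,600))
save(b,"w3.png"); save(a,"rk.png")
E
```

```text
wrist long_key_top 0.59 [271.3 118.3] [ 0.426 -0.261  0.04 ]Traceback (most recent call last):
  File "<stdin>", line 2, in <module>
  File "h.py", line 18, in look
    for r in place_of(q,p)[:k]: print(cam,q,round(r["score"],2),np.round(r["point"],1),np.round(at_z(p,r["point"],z),4))
             ~~~~~~~~^^^^^
ValueError: it knows: brush, dipper, eraser, ink_bottle, long_key_top, paint_tube, power_box, release_top, remote, rocker_end, selector, varnish_jar
```

```bash
python3 - <<'E'
from h import *
p=look("w",dict(long_key_top=.040,selector=0,ink_bottle=0))
print(get_state()["position"])
a=cv2.resize(np.load("rk.npy"),(400,288)); b=cv2.resize(p["frame"],(800,600))
c=np.zeros((600,800,3),np.uint8); c[:288,:400]=a; c[288:]=cv2.resize(p["frame"][20:220,100:500],(800,400))[:312]
save(c,"w3.png")
E
```

```text
wrist long_key_top 0.56 [269.2 112.9] [ 0.4225 -0.2599  0.04  ]
wrist selector 0.92 [220.3 152.3] [ 0.4465 -0.318   0.    ]
wrist selector 0.61 [176.3  87.1] [ 0.3743 -0.3363  0.    ]
wrist ink_bottle 0.55 [309.6 183.8] [ 0.5067 -0.241   0.    ]
[ 0.47698847 -0.28811286  0.20004548]
```

View pics/w3.png

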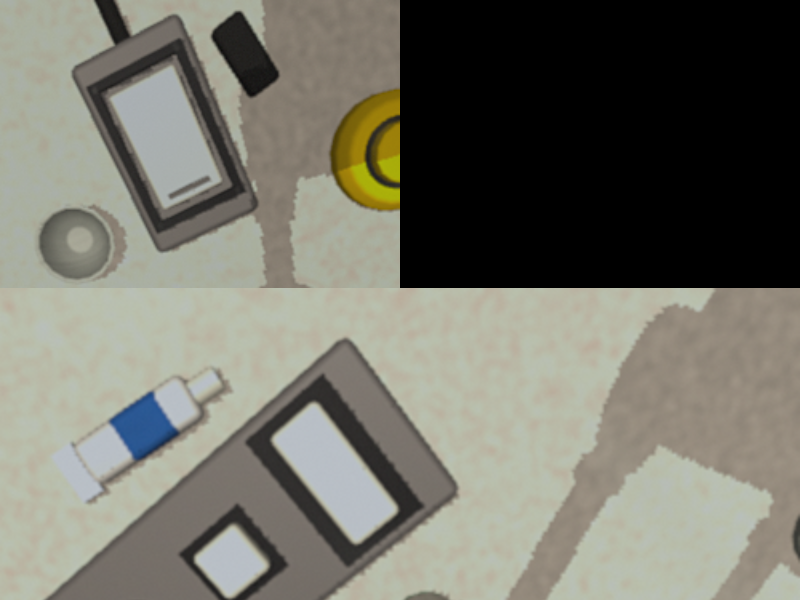

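The crop shows the rocker on, its far end now level with the rim. The long key's centre is at composite (335,472), full-picture (267.5,112), which gives (0.4225,-0.260). The square key is at (232,561), well away. The selector origin is 62 mm from the long key, against 60 expected, so the point is consistent.

Call:
apply_moves(deltas=[0,20,3,30,0,0,40,6,60,0,0,60,8.5,90,0,0,60,8.5,118,0,0,60,8.5,133,0,0,60,8.5,133,0])

```text
clock: 7.47
position: [0.4204, -0.2601, 0.0645]
ee_rot: [-0.003, 0.158, 0.988, 0.002]
contact_force: [0.2, -0.2, 0.0]
width: 0.0001
gripper_force: 0.0
```

Call:
apply_moves(deltas=[0,0,0,5,0,0,0,0,10,0,0,0,0,14,0,0,0,0,14,0])

```text
clock: 7.8
position: [0.4234, -0.2633, 0.0537]
ee_rot: [0.001, 0.158, 0.987, -0.0]
contact_force: [-0.7, -0.3, 0.6]
width: -0.0
gripper_force: 0.0
```

Call:
apply_moves(deltas=[0,0,0,2,0,0,0,0,3,0,0,0,0,3,0])

```text
clock: 8.05
position: [0.4233, -0.2633, 0.051]
ee_rot: [0.001, 0.158, 0.987, -0.0]
contact_force: [1.0, 0.2, 3.3]
width: 0.0003
gripper_force: 1.7
```

Call:
apply_moves(deltas=[0,0,0,2,0,0,0,0,2,0])

```text
clock: 8.22
position: [0.4233, -0.2634, 0.0506]
ee_rot: [0.001, 0.158, 0.987, -0.0]
contact_force: [-0.9, 3.0, 18.2]
width: -0.0001
gripper_force: 9.0
```

Call:
apply_moves(deltas=[0,0,0,1,0,0,0,0,1,0,0,0,0,1,0])

```text
clock: 8.47
position: [0.4234, -0.2634, 0.0505]
ee_rot: [0.001, 0.158, 0.987, -0.001]
contact_force: [-2.7, 2.6, 25.9]
width: 0.0001
gripper_force: 12.5
```

The long key has bottomed at 33.5 mm with 26 N. Next is the remote.

Call:
apply_moves(deltas=[0,0,0,-40,0,0,0,0,-80,0,0,0,20,-120,0,0,0,60,-150,0,0,0,100,-150,0,0,0,140,-150,0,0,0,180,-150,0,0,0,220,-150,0,0,0,260,-150,0,0,0,300,-150,0,0,0,340,-150,0,0,0,380,-150,0])

```text
clock: 9.47
position: [0.541, 0.1, 0.1972]
ee_rot: [-0.0, 0.158, 0.987, -0.0]
contact_force: [0.2, -1.1, -0.3]
width: 0.0002
gripper_force: 0.0
```

```bash
python3 - <<'E'
from h import *
print(get_state()["position"],delta([.591,.25,.2]))
E
```

```text
[0.54104187 0.09995405 0.19721783] [ -0.6 158.1  -2.9]
```

Call:
apply_moves(deltas=[0,0,40,-2,0,0,0,80,-2,0,0,0,120,-2,0,0,0,156,-2,0,0,0,156,-2,0,0,0,156,-2,0])

```text
clock: 9.97
position: [0.5898, 0.2478, 0.1984]
ee_rot: [-0.001, 0.157, 0.988, -0.0]
contact_force: [-0.2, -0.7, -0.7]
width: -0.0002
gripper_force: 0.0
```

```bash
python3 - <<'E'
from h import *
p=look("w",dict(release_top=.031,remote=0,varnish_jar=0),k=5)
q=get_image("top"); t=cv2.resize(q["frame"][215:285,310:420],(440,280),interpolation=cv2.INTER_CUBIC)
print(get_state()["position"])
c=np.zeros((600,800,3),np.uint8); c[:280,:440]=t; c[288:]=cv2.resize(p["frame"][40:196,80:480],(800,312))
save(c,"w4.png")
E
```

```text
wrist release_top 0.95 [138.8 150.2] [0.5319 0.1518 0.031 ]
wrist release_top 0.89 [370.2  21.1] [0.4932 0.3753 0.031 ]
wrist release_top 0.61 [260.9 102.2] [0.5263 0.2708 0.031 ]
wrist release_top 0.59 [384.1 168.3] [0.6179 0.3613 0.031 ]
wrist remote 0.97 [369.3 162.7] [0.618  0.3577 0.    ]
wrist remote 0.83 [148.6 145.9] [0.5324 0.1504 0.    ]
wrist remote 0.76 [257.8 108.1] [0.5314 0.2662 0.    ]
wrist remote 0.63 [362.8  30.9] [0.4963 0.3782 0.    ]
[0.58959782 0.24475178 0.19943875]
```

View pics/w4.png

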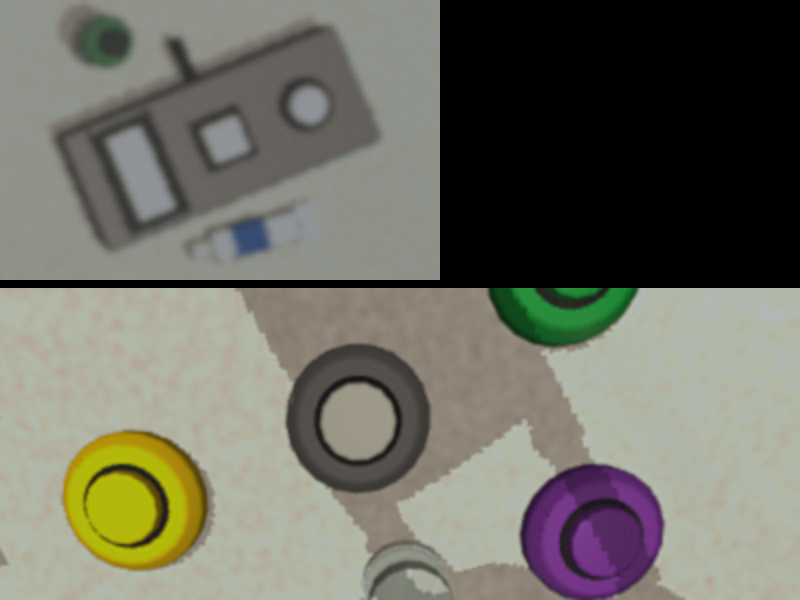

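The top view shows the selector with only the long key down. In the wrist view the candidates are yellow (135,500), green (565,300), purple (592,535), and grey with a white button (358,421), full-picture (259,106). The grey one is the remote, with its button at ≈(0.529,0.269).

Call:
apply_moves(deltas=[0,35,0,10,0,0,64.5,1,20,0,0,64.5,1,58,0,0,64.5,1,96,0,0,64.5,1,130,0,0,64.5,1,137,0,0,64.5,1,137,0])

```text
clock: 10.8
position: [0.5272, 0.2657, 0.0603]
ee_rot: [-0.002, 0.159, 0.987, -0.001]
contact_force: [-0.3, -0.4, 0.9]
width: -0.0001
gripper_force: 0.0
```

Call:
apply_moves(deltas=[0,0,0,6,0,0,0,0,11,0,0,0,0,14,0,0,0,0,14,0])

```text
clock: 11.13
position: [0.5296, 0.2674, 0.049]
ee_rot: [0.001, 0.158, 0.987, 0.0]
contact_force: [-0.5, 0.2, -0.4]
width: 0.0003
gripper_force: 0.0
```

Call:
apply_moves(deltas=[0,0,0,2,0,0,0,0,4,0,0,0,0,4,0])

```text
clock: 11.38
position: [0.5298, 0.2676, 0.0449]
ee_rot: [0.001, 0.158, 0.987, 0.0]
contact_force: [0.9, 0.8, 4.2]
width: 0.0
gripper_force: 1.6
```

Call:
apply_moves(deltas=[0,0,0,2,0,0,0,0,3,0,0,0,0,3,0])

```text
clock: 11.63
position: [0.5298, 0.2676, 0.0421]
ee_rot: [0.001, 0.158, 0.987, 0.0]
contact_force: [0.3, -0.7, 6.1]
width: -0.0001
gripper_force: 2.7
```

Call:
apply_moves(deltas=[0,0,0,1,0,0,0,0,1,0])

```text
clock: 11.8
position: [0.5298, 0.2676, 0.0419]
ee_rot: [0.001, 0.158, 0.987, 0.0]
contact_force: [-0.5, -1.5, 12.0]
width: 0.0
gripper_force: 5.5
```

The button is bottomed (tip at 25 mm, 12 N). I'll hold briefly, lift straight up, then check everything.

Call:
apply_moves(deltas=[0,0,0,0,0,0,0,0,-5,0,0,0,0,-15,0,0,0,0,-50,0,0,0,0,-90,0,0,-30,0,-125,0,0,-64,0,-158,0,0,-64,0,-158,0,0,-64,0,-158,0])

```text
clock: 12.55
position: [0.593, 0.247, 0.2012]
ee_rot: [0.003, 0.159, 0.987, 0.001]
contact_force: [-0.3, 0.0, -0.7]
width: 0.0002
gripper_force: 0.0
```

```bash
python3 - <<'E'
from h import *
print(get_state()["clock"],get_state()["position"],get_state()["contact_force"])
p=look("w",dict(release_top=.031,remote=0,varnish_jar=0),k=5)
q=get_image("top"); f=q["frame"]
c=np.zeros((600,800,3),np.uint8); c[:288]=cv2.resize(f[175:295,87:420],(800,288)); c[288:]=cv2.resize(p["frame"][40:196,80:480],(800,312))
save(c,"w5.png")
E
```

```text
12.55 [0.59295399 0.24702914 0.20116281] [-0.28342302  0.00632578 -0.65519773]
wrist release_top 0.93 [370.   15.4] [0.4939 0.377  0.031 ]
wrist release_top 0.9 [256.4  98.4] [0.5266 0.268  0.031 ]
wrist release_top 0.86 [382.7 161.5] [0.6173 0.362  0.031 ]
wrist release_top 0.82 [135.3 145.2] [0.5308 0.1498 0.031 ]
wrist remote 0.88 [150.6 140.2] [0.5321 0.1539 0.    ]
wrist remote 0.74 [368.4 156.4] [0.6176 0.3587 0.    ]
wrist remote 0.58 [254.5 104.3] [0.5319 0.2643 0.    ]
wrist remote 0.55 [356.5  21.2] [0.4919 0.3755 0.    ]
wrist varnish_jar 0.61 [281.6 183. ] [0.6166 0.266  0.    ]
```

View pics/w5.png

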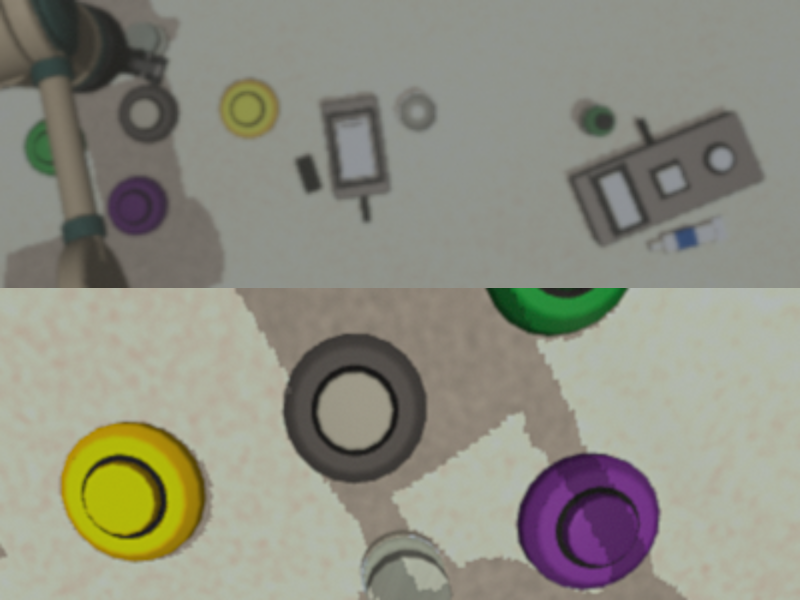

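The remote at (355,410) hasn't moved and its button is free. All the bystanders stand where they were, the rocker and long key are set, and the arm is clear.

```bash
python3 -c "
from rig import *
print(sign_off())"
```

```text
the job is handed in; nothing more can be done
None
```

I tipped the rocker to on, pushed the long key fully down, then pressed and released the remote's button. In the last pictures nothing else had moved, and I handed the job in; it returned no verdict.

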